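# Steady the rocking laundry caddy

## Robot

A 6-joint arm with a two-finger parallel gripper is mounted at the origin on the work surface. World frame = base frame: x ahead of the robot, y to its left, z up, the work surface at z = 0. Lengths are in m, angles in rad, forces in N, time in s.
With the tool pointing down it reaches from about 0.35 to 0.725 m from the base axis. Payload 6 kg.
Tool frame: the origin (TCP) lies at the centre of the arm's flange, where the gripper is bolted on; the fingertips stand 173 mm ahead of it and the grasp point (between the pads) lies 155 mm ahead of it (grip_depth is the distance from the TCP to the grasp point, in m); z points along the fingers, y is the direction in which the jaws open and shut (so a half turn about z gives the same grasp; the last joint's range is limited). The gripper opens to 85 mm and grips with 20 to 120 N. Pads are 22 mm wide; open, the fingers measure 114 mm over their backs; the gripper's body (76 mm by 85 mm) begins 54 mm behind the grasp point. The pads swing forward as they close: fully open they stand 13 mm farther back than shut.
Start: joints at [-0.97, 0.04, 0.085, 0, -1.615, -0.334], TCP at [0.158, -0.579, 0.405] pointing down, gripper open.
Joint ranges: [-2.56, 2.56], [-1.29, 2.01], [-1.08, 1.49], [-3.29, 1.98], [-2.81, -0.18], [-2.99, 2.99]. Speed limits (rad/s): [2.57, 2.57, 3.01, 3.14, 3.14, 3.14].

## Interface

Orientations are given as a rotation vector (axis times angle).
In Python, from cell import * gives the robot as it stands.
- The arm moves only by the tool apply_moves, never from a script. Its argument "deltas" is one flat list of numbers, 7 for each row, row after row: the shift along the tool's x, y, z in mm, then the turn, a rotation vector about the tool's x, y, z in degrees, then the finger opening in mm, from 0 to 85.4. In form: [x, y, z, wx, wy, wz, grip, x, y, z, wx, wy, wz, grip, ...]. A call has 1 to 12 rows; each row shifts and turns the commanded pose from where the row before left it, along the tool's axes as they then stand; what a row does not reach is not made up. A row lasts 1/10 s, in which the tool goes at most 50 mm and 8.59 degrees, less where a joint would pass 70% of its speed; a pose out of reach is approached as far as the arm can. A call is refused whole if a number of a shift passes 50 or a number of a turn 8.59, either way. A call with a gripper value outside its range is refused whole. The fingers move at their own pace and stop on an object; "grip_force" is the grip in N (left out, the last holds). Time passes only in rows, so rows that do not move let the fingers close. It gives the time, the measured TCP pose, the force and the opening at its end, in the units of the state.
- read_state(): the state, without advancing time (a new reading comes with each control period).
- capture(name): name is "side" or "top"; returns a dict with "pixels" (480x640x3 uint8, blue, green, red), "K" (3x3 intrinsics, pixels), "distortion" ([k1, k2, p1, p2, k3] as OpenCV has them; the pictures are not rectified), "extrinsics" (4x4, takes a point from camera to world coordinates). Camera axes: x right, y up, looking along -z (the intrinsics and any distortion apply to the point x, -y, -z); pixel columns grow to the right and rows downward; lengths in m; the calibration is good to about 2 mm. A picture is of the moment at which its call begins. There is no depth.
- finish_job(): hands the job in, once; it reports no verdict.
The state is a dict: "clock": time; "joints": joint angles; "qvel": joint speeds; "joint_efforts": joint torques, N m; "tcp_pos": TCP position; "tcp_rot": TCP orientation; "force": force on the tool from outside, world axes, zero at the start; "moment": the same for the moment, N m; "gripper_width": opening from 0.0 (shut) to 1.0 (fully open).
Only numpy, scipy, OpenCV 4.12 (cv2) and the standard library are available. Lean on these libraries where they do the work, as an engineer would, in place of code of your own. Each camera call takes 0.05 s, during which the arm holds its last target.

## Task

One of the two laundry caddies rocks because its orange screw foot has been backed off, so its wing stands askew and that corner sags. Screw that foot down by its wing, clockwise seen from above, until the wing lies parallel to its caddy's front edge, as on the sound caddy, and the caddy stands level. Leave both caddies where they stand, and let go.

Things in the scene. Friction and masses are not known exactly. Their poses are not given: they have to be found in the camera images.
- caddy_rocking: rocking caddy, left or right: loose pale teal tray, 160 (x) by 200 (y) mm, 1.4 kg, rim 60 mm above the ledge, carrying a white push dispenser and a grey cup. Origin: centre of its underside; front edge (to the robot) along y. Three fixed feet and a screw foot on an ear at its front right corner (axis at x -110, y -80 mm), towards which it sags 1 to 3 degrees; its orange wing is askew.
- wing (a point): grip point on the rocking caddy's screw axis, 90 mm above the ledge. The orange wing is an upright flat bar 60 mm long (y axis), 12 mm thick (x axis), 68 to 102 mm above the ledge; nothing beside it is higher than the 60 mm rim within 90 mm of the axis. It keeps its height as it turns: the caddy climbs on the screw, 4 mm per rad.
- screw (a joint): turn of that foot, rad: 0 = wing parallel to the caddy's front edge and caddy level; it starts backed off, -1.25 to -0.75 (wing then anticlockwise from the caddy's y axis by that much, seen from above) and grows clockwise. No stop at 0: turned past it the caddy rocks again. Stiff (0.1 N m), stays where left.
- caddy_sound: the level caddy, to be left alone: the same tray with a sealed glass jar and a wooden-handled brush on it; its orange wing, in the same place, already lies parallel to its front edge and does not turn. Origin: centre of its underside; axes as on the other.

How it is judged:
By the outcome, as a careful person would: the job done as asked, in the order asked, and still so for the second after the job is handed in, with the robot touching nothing.
It also fails if it takes over 40 s, if anything falls off the work surface, if the arm or the gripper's body presses on something with over 40 N, if the wrist force passes 120 N, or if a joint passes its speed limit or range.

## Working session

There is one attempt and no reset: what is moved stays moved. The work goes in short steps, Python scripts to look and compute and a tool call to move; the robot and the scene stay as the last step left them, time stands still between calls to the robot, and variables do not carry over. Pictures are saved under pics/ and viewed, and the job is handed in when it is done.

Besides the shell and the picture viewer there is one more tool, called after "Call:" as name(argument=value, ...) on one line, values as JSON. apply_moves: Moves the arm, as the interface text tells. Its arguments: {"type":"object","properties":{"deltas":{"type":"array","items":{"type":"number"}},"grip_force":{"type":"number"}},"required":["deltas"]}

```bash
mkdir -p pics; ls; python3 - <<'E'
from cell import *
import cv2,numpy as np
s=read_state(); print({k:np.round(v,3) for k,v in s.items()})
for n in("top","side"):
    c=capture(n); cv2.imwrite(f"pics/{n}0.png",c["pixels"]); print(n,c["K"],c["distortion"],np.round(c["extrinsics"],4))
E
```

```text
pics
{'clock': np.float64(0.0), 'joints': array([-0.97 ,  0.041,  0.084, -0.   , -1.615, -0.334]), 'qvel': array([ 0.001, -0.002, -0.001, -0.002, -0.   ,  0.   ]), 'joint_efforts': array([ 0.0000e+00, -3.6820e+01,  3.4742e+01,  6.9320e+00, -5.0000e-03,
        0.0000e+00]), 'tcp_pos': array([ 0.158, -0.579,  0.404]), 'tcp_rot': array([ 4.180e-01, -3.113e+00, -3.000e-03]), 'force': array([ 0.622,  0.497, -0.467]), 'moment': array([0.043, 0.023, 0.003]), 'gripper_width': np.float64(1.002)}
top [[493.06180943   0.         326.42271957]
 [  0.         493.06180943 239.24558278]
 [  0.           0.           1.        ]] [-0.11194828  0.          0.          0.          0.        ] [[ 0.0129  0.9973 -0.0729  0.5099]
 [-0.9999  0.0122 -0.0101 -0.0536]
 [-0.0092  0.073   0.9973  1.0834]
 [ 0.      0.      0.      1.    ]]
side [[604.12069747   0.         306.56327876]
 [  0.         604.12069747 251.50367311]
 [  0.           0.           1.        ]] [-0.15073206  0.          0.          0.          0.        ] [[-0.9334  0.2114 -0.29    0.2363]
 [-0.3588 -0.5676  0.741   0.8825]
 [-0.008   0.7957  0.6057  0.85  ]
 [ 0.      0.      0.      1.    ]]
```

View pics/top0.png

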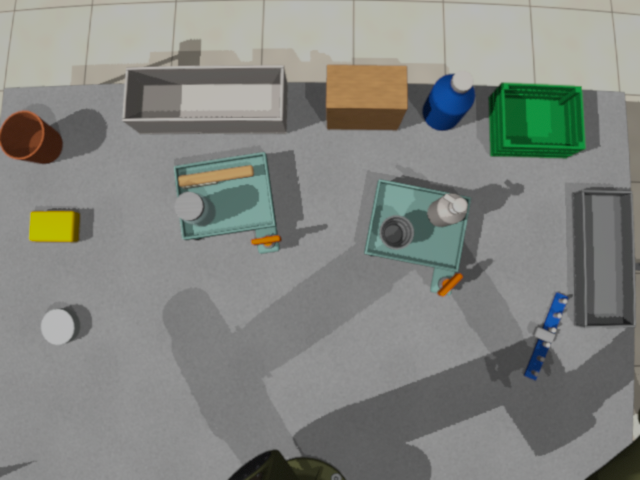

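View pics/side0.png

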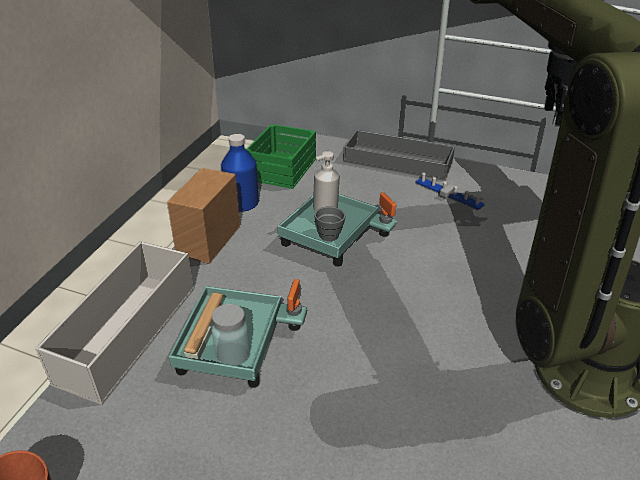

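```bash
cat > h.py <<'E'
import cv2,numpy as np
from cell import *
def ray(c,uv):
    p=cv2.undistortPoints(np.array(uv,float).reshape(-1,1,2),c["K"],np.array(c["distortion"])).reshape(-1,2)
    d=np.c_[p[:,0],-p[:,1],-np.ones(len(p))]
    E=np.array(c["extrinsics"]); return E[:3,3],d@E[:3,:3].T
def atz(c,uv,z):
    o,d=ray(c,uv); return o+d*((z-o[2])/d[:,2])[:,None]
def proj(c,P):
    E=np.linalg.inv(np.array(c["extrinsics"])); q=np.atleast_2d(P)@E[:3,:3].T+E[:3,3]
    q=q*[1,-1,-1]
    return cv2.projectPoints(q,np.zeros(3),np.zeros(3),c["K"],np.array(c["distortion"]))[0].reshape(-1,2)
def orange(c):
    h=cv2.cvtColor(c["pixels"],cv2.COLOR_BGR2HSV)
    m=cv2.inRange(h,(4,190,90),(16,255,255))
    n,l,st,ce=cv2.connectedComponentsWithStats(m); 
    return [(st[i],ce[i],l==i) for i in range(1,n) if st[i][4]>40]
def crop(c,x,y,w,h,name,k=6):
    cv2.imwrite("pics/"+name,cv2.resize(c["pixels"][y:y+h,x:x+w],None,fx=k,fy=k,interpolation=cv2.INTER_CUBIC))
E
python3 - <<'E'
from h import *
for n in("top","side"):
    c=capture(n)
    for st,ce,m in orange(c): print(n,st,ce, atz(c,[ce],.09)[0])
    if n=="top": crop(c,355,170,130,100,"t1.png"); crop(c,405,250,80,60,"t1b.png",10)
    else: crop(c,265,145,140,105,"s1.png",5.7)
E
```

```text
top [438 274  25  22 204] [450.01960784 283.21568627] [ 0.49653113 -0.29410336  0.09      ]
side [380 193  15  23  99] [387.96969697 202.94949495] [ 0.48959371 -0.28758246  0.09      ]
side [288 279  11  32  91] [291.71428571 294.26373626] [0.57848862 0.08793025 0.09      ]
```

View pics/t1.png

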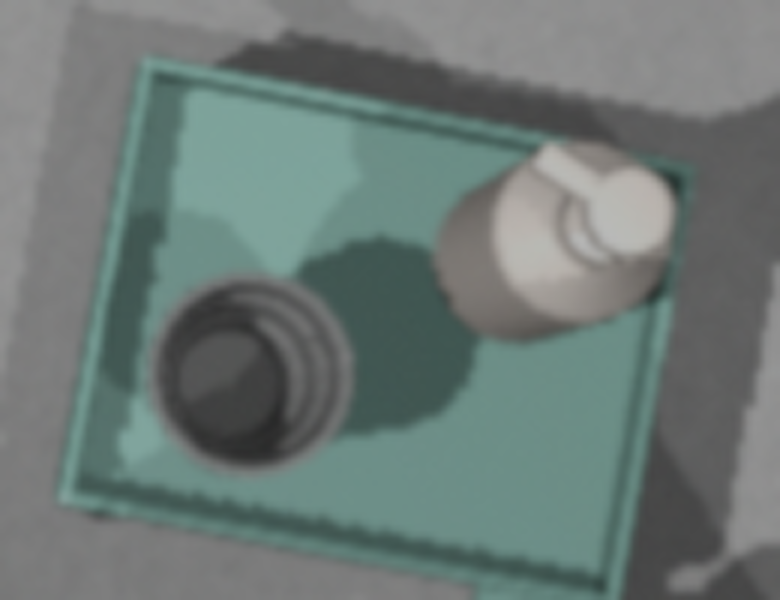

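View pics/t1b.png

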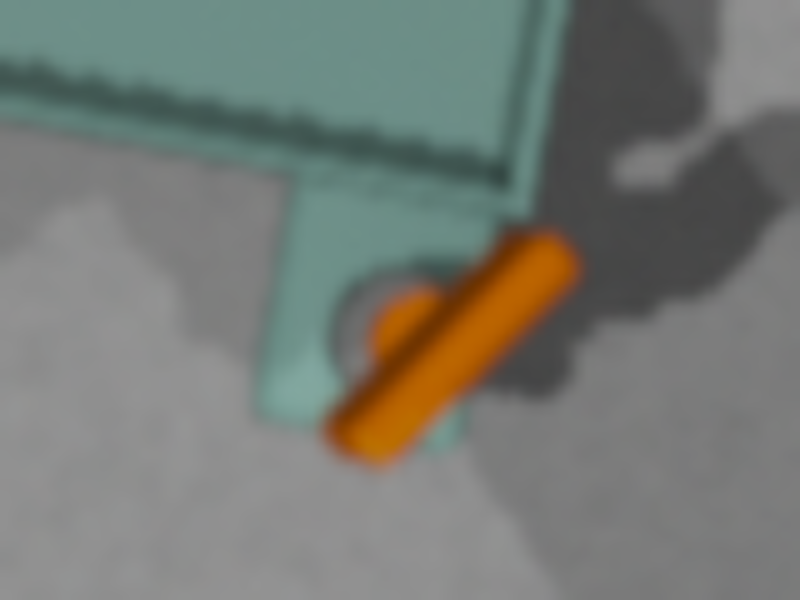

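View pics/s1.png

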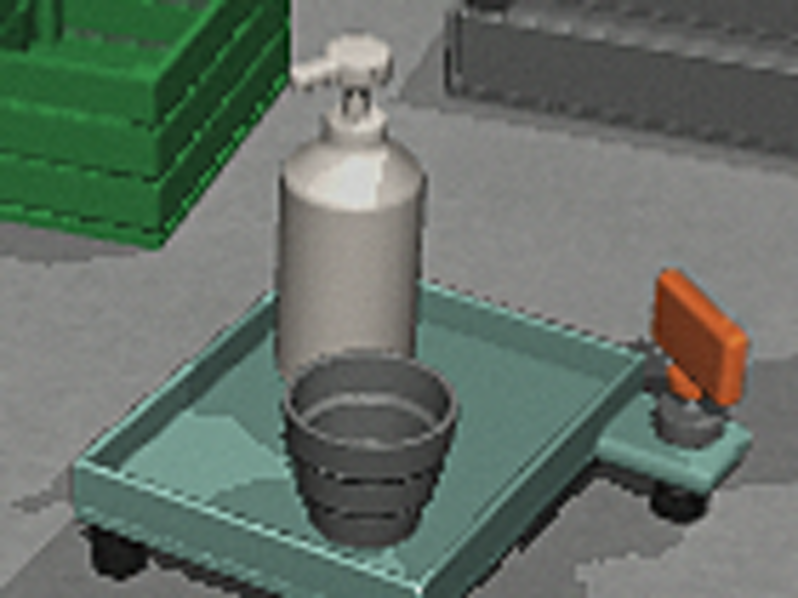

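```bash
python3 - <<'E'
from h import *
from scipy.optimize import least_squares
c=capture("top"); s=capture("side")
f=lambda u,o,k:(np.array(u,float)+.5)/k-.5+o
t=f([[145,58],[694,165],[62,502],[622,606]],[355,170],6)   # BL BR FL FR ; FR approx
t[3]=f([[527,216]],[405,250],10)
b=f([[545,232],[582,262],[378,466],[330,428]],[405,250],10)
sd=f([[640,355],[75,463],[415,592]],[265,145],5.7)  # FR, BL, FL rim
L=np.array([[.08,.1],[.08,-.1],[-.08,.1],[-.08,-.1]])
def pts(p):
    x,y,a,ti=p; R=np.array([[np.cos(a),-np.sin(a)],[np.sin(a),np.cos(a)]])
    # diagonal tilt towards FR, about BR-FL axis
    d=np.array([-.110,-.08]); d/=np.linalg.norm(d)
    h=.06-(L@d+0.0)*np.tan(ti)
    return np.c_[L@R.T+[x,y],h]
r=lambda p: np.r_[(proj(c,pts(p))-t).ravel(),(proj(s,pts(p)[[3,0,2]])-sd).ravel()]
q=least_squares(r,[.6,-.2,-.2,.02]); p=q.x; print(p,np.degrees(p[2:]),np.round(q.fun,1))
a=p[2];R=np.array([[np.cos(a),-np.sin(a)],[np.sin(a),np.cos(a)]])
print("axis",R@[-.11,-.08]+p[:2])
B=atz(c,b,.102); print(B)
v=(B[0]+B[1]-B[2]-B[3])/2; print("c",B[:4].mean(0),"len",np.hypot(*v[:2]),"ang from +y ccw",np.degrees(np.arctan2(v[1],v[0])-np.pi/2), "wid",np.linalg.norm(B[0]-B[1]))
E
```

```text
[ 0.61676443 -0.23378484 -0.17625194  0.03120082] [-10.09849233   1.7876755 ] [-0.9 -0.6  0.3 -0.2 -1.1  0.4  0.3  0.4  1.  -1.  -1.2 -1.   0.6 -0.9]
axis [ 0.49444131 -0.29325798]
[[ 0.51770519 -0.30949434  0.102     ]
 [ 0.51178039 -0.31698307  0.102     ]
 [ 0.47086723 -0.27576599  0.102     ]
 [ 0.47833927 -0.26610117  0.102     ]]
c [ 0.49467302 -0.29208614  0.102     ] len 0.05831729016246033 ang from +y ccw -136.50465229362027 wid 0.00954905153167302
```

```bash
cat >> h.py <<'E'
def bar(x,y,ang,tilt=(0,0)):  # ang ccw from +y deg; tilt=shift per m height
    a=np.radians(ang); l=np.array([-np.sin(a),np.cos(a)]); w=np.array([np.cos(a),np.sin(a)])
    return np.array([np.r_[np.array([x,y])+i*.03*l+j*.006*w+np.array(tilt)*(z-.09),z] for z in(.068,.102) for i,j in((-1,-1),(-1,1),(1,1),(1,-1))])
def overlay(c,P,x,y,w,h,name,k=10):
    im=cv2.resize(c["pixels"][y:y+h,x:x+w],None,fx=k,fy=k,interpolation=cv2.INTER_CUBIC)
    q=((proj(c,P)-[x,y]+.5)*k-.5).astype(int)
    for i in range(4):
        for a,b in((i,(i+1)%4),(4+i,4+(i+1)%4),(i,i+4)): cv2.line(im,q[a].tolist(),q[b].tolist(),(255,0,0) if b<4 else (255,255,255),1)
    return im
def go(s,xyz,ang):
    from scipy.spatial.transform import Rotation as R
    r=R.from_rotvec(s["tcp_rot"]); d=r.inv().apply(np.array(xyz)-s["tcp_pos"])*1000
    M=r.as_matrix(); yaw=np.degrees(np.arctan2(M[1,1],M[0,1])); print("yaw of tool y",yaw,"z axis",M[:,2].round(4),"tool shift mm",d.round(1),"turn wz",-((ang-yaw+180)%360-180))
E
python3 - <<'E'
from h import *
c=capture("top"); s=capture("side")
P=bar(.4947,-.2925,43.5)
a=overlay(c,P,420,255,60,60,"",9); b=overlay(s,P,360,180,60,60,"",9)
a=a[:,:400] if 0 else cv2.resize(a,(400,400)); b=cv2.resize(b,(400,400))
cv2.imwrite("pics/ov1.png",np.hstack([a,b]))
go(read_state(),[.4947,-.2925,.40],223.5)
E
```

```text
yaw of tool y 105.28845991557486 z axis [-1.e-04  3.e-04 -1.e+00] tool shift mm [-400.   187.4    4.6] turn wz -118.21154008442511
```

View pics/ov1.png

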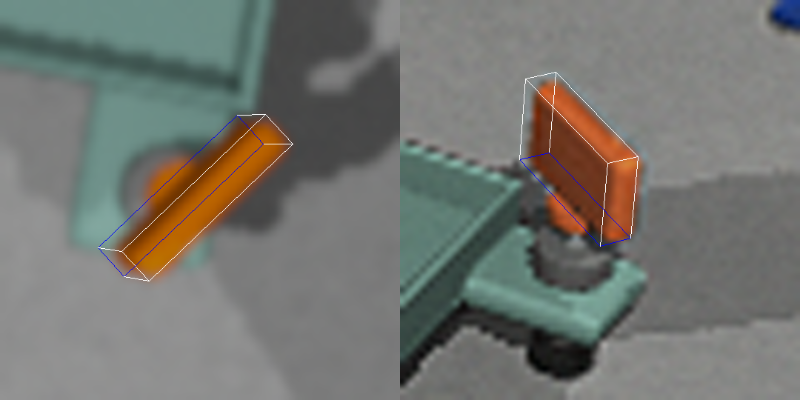

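Call:
apply_moves(deltas=[-33,15.5,0,0,0,0,85,-33,15.5,0,0,0,0,85,-33,15.5,0,0,0,0,85,-33,15.5,0,0,0,0,85,-33,15.5,0,0,0,0,85,-33,15.5,0,0,0,0,85,-33,15.5,0,0,0,0,85,-33,15.5,0,0,0,0,85,-33,15.5,0,0,0,0,85,-33,15.5,0,0,0,0,85,-33,15.5,0,0,0,0,85,-33,15.5,0,0,0,0,85], grip_force=30)

```text
clock: 1.6
tcp_pos: [0.4921, -0.2938, 0.4049]
tcp_rot: [-0.418, 3.113, -0.0]
force: [1.3, -1.7, 0.5]
gripper_width: 0.993
```

Call:
apply_moves(deltas=[0,0,0,0,0,-8.4,85,0,0,0,0,0,-8.4,85,0,0,0,0,0,-8.4,85,0,0,0,0,0,-8.4,85,0,0,0,0,0,-8.4,85,0,0,0,0,0,-8.4,85,0,0,0,0,0,-8.4,85,0,0,0,0,0,-8.4,85,0,0,0,0,0,-8.4,85,0,0,0,0,0,-8.4,85,0,0,0,0,0,-8.4,85,0,0,0,0,0,-8.4,85])

```text
clock: 2.8
tcp_pos: [0.4911, -0.2949, 0.4047]
tcp_rot: [-2.67, 1.655, 0.0]
force: [0.2, 0.0, -0.6]
gripper_width: 0.991
```

Call:
apply_moves(deltas=[0,0,0,0,0,-8.4,85,0,0,0,0,0,-8.4,85,0,0,0,0,0,0,85,0,0,0,0,0,0,85])

```text
clock: 3.2
tcp_pos: [0.4911, -0.2949, 0.4047]
tcp_rot: [-2.877, 1.261, 0.0]
force: [0.7, -0.4, -1.0]
gripper_width: 0.992
```

```bash
python3 - <<'E'
from h import *
s=read_state(); print(s["clock"],s["joints"],s["tcp_pos"],s["force"],s["gripper_width"])
go(s,[.494,-.293,.30],224)
c=capture("top"); crop(c,400,230,100,75,"t2.png",8)
E
```

```text
3.2 [-1.90725724e-01 -3.17690577e-02  1.26674742e-02 -7.06080725e-05
 -1.61527749e+00  9.35271820e-01] [ 0.49113953 -0.29494204  0.40467859] [ 0.66845273 -0.35420219 -1.02791408] 0.9918176563545508
yaw of tool y -137.34047127183473 z axis [-0.e+00  1.e-04 -1.e+00] tool shift mm [  0.5  -3.4 104.7] turn wz -1.3404712718347582
```

Call:
apply_moves(deltas=[0.5,-3.4,20,0,0,-1.3,85,0,0,25,0,0,0,85,0,0,25,0,0,0,85,0,0,25,0,0,0,85,0,0,10,0,0,0,60,0,0,0,0,0,0,60,0,0,0,0,0,0,60])

```text
clock: 3.95
tcp_pos: [0.4942, -0.2932, 0.3011]
tcp_rot: [2.893, -1.224, 0.002]
force: [0.3, 0.2, -0.1]
gripper_width: 0.704
```

```bash
python3 - <<'E'
from h import *
s=read_state(); print(s["clock"],s["tcp_pos"],s["force"],s["gripper_width"])
go(s,[.494,-.293,.246],224)
c=capture("side"); crop(c,340,140,100,75,"s2.png",8)
E
```

```text
3.95 [ 0.49424272 -0.293168    0.30106007] [ 0.28505204  0.22179697 -0.13907835] 0.7038138424443173
yaw of tool y -135.85367625704384 z axis [ 1.2e-03 -9.0e-04 -1.0e+00] tool shift mm [-0.4  0.1 55.1] turn wz 0.1463237429561559
```

View pics/s2.png

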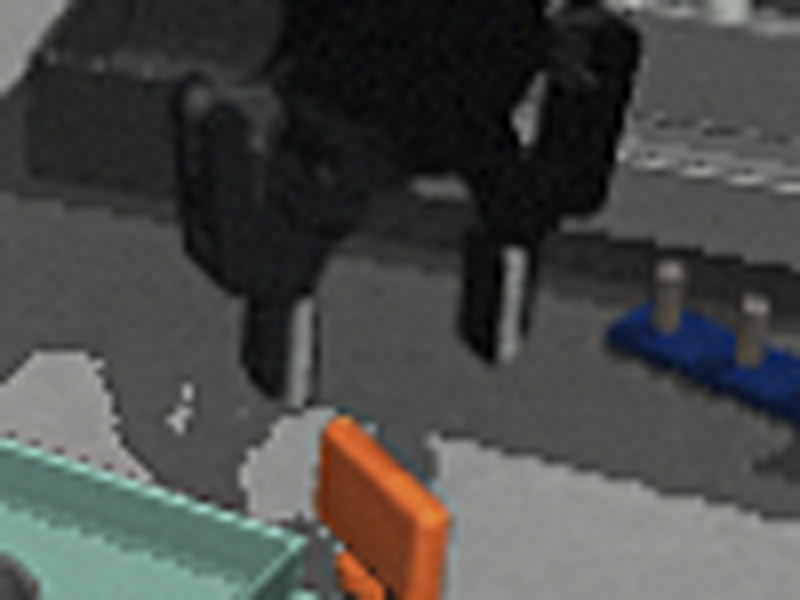

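Call:
apply_moves(deltas=[0,0,20,0,0,0,60,0,0,20,0,0,0,60,0,0,15,0,0,0,50,0,0,0,0,0,0,35,0,0,0,0,0,0,24,0,0,0,0,0,0,24,0,0,0,0,0,0,24])

```text
clock: 4.7
tcp_pos: [0.4943, -0.2931, 0.246]
tcp_rot: [-2.894, 1.223, -0.003]
force: [0.6, 0.3, -0.5]
gripper_width: 0.28
```

```bash
python3 - <<'E'
from h import *
s=read_state(); print(s["clock"],s["tcp_pos"],s["force"],s["gripper_width"])
go(s,[.494,-.293,.246],224)
c=capture("side"); crop(c,355,165,80,60,"s3.png",10)
c=capture("top"); crop(c,410,240,80,60,"t3.png",10)
E
```

```text
4.7 [ 0.49430072 -0.29310457  0.24596862] [ 0.61230978  0.30306295 -0.46144065] 0.2801440003441135
yaw of tool y -135.8105181841703 z axis [ 1.8e-03 -6.0e-04 -1.0e+00] tool shift mm [-0.3  0.1 -0. ] turn wz 0.18948181582970847
```

View pics/s3.png

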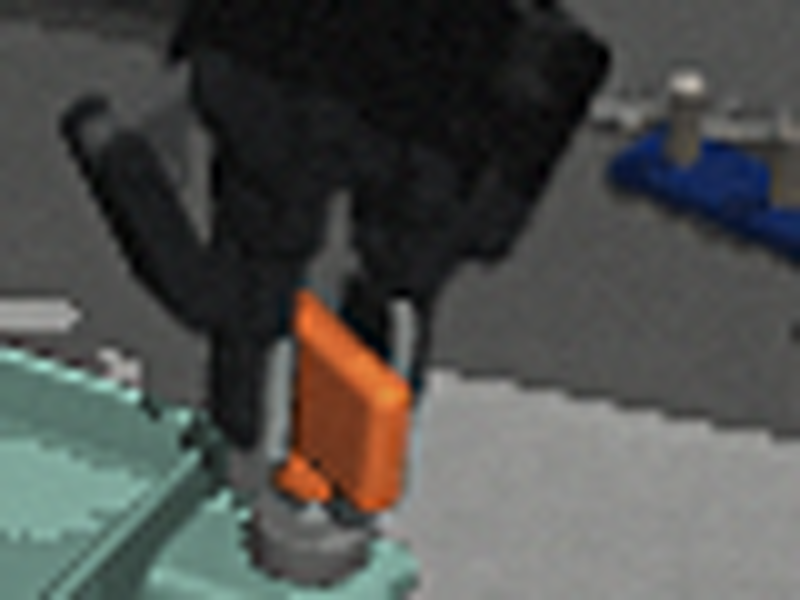

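View pics/t3.png

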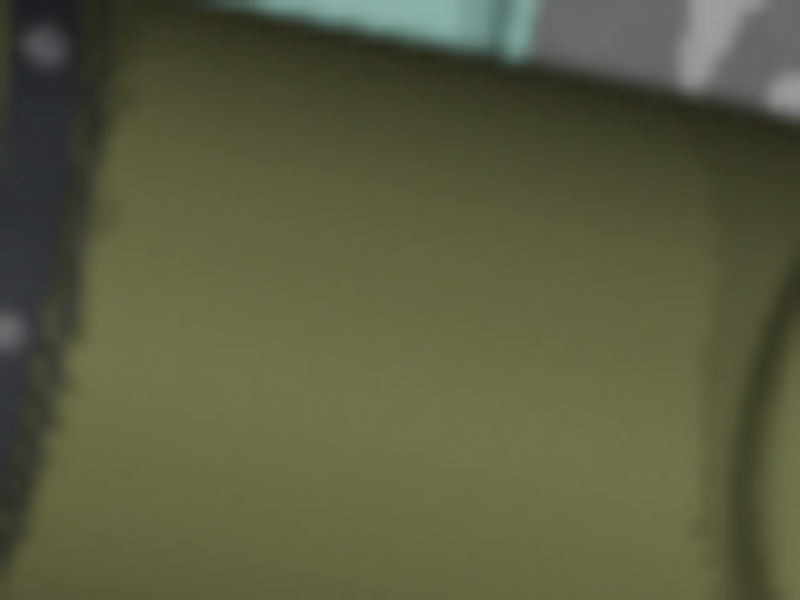

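Call:
apply_moves(deltas=[0,0,0,0,0,0,20,0,0,0,0,0,0,16,0,0,0,0,0,0,14,0,0,0,0,0,0,13,0,0,0,0,0,0,12], grip_force=20)

```text
clock: 5.3
tcp_pos: [0.4931, -0.294, 0.2453]
tcp_rot: [2.891, -1.223, -0.002]
force: [-5.7, -4.6, 3.7]
gripper_width: 0.142
```

Call:
apply_moves(deltas=[0,0,0,0,0,0,11,0,0,0,0,0,0,8,0,0,0,0,0,0,5])

```text
clock: 5.6
tcp_pos: [0.4932, -0.294, 0.2456]
tcp_rot: [2.891, -1.223, -0.001]
force: [-5.6, -4.1, 4.0]
gripper_width: 0.133
```

```bash
python3 - <<'E'
from h import *
s=read_state(); print(s["clock"],s["tcp_pos"],s["force"],s["moment"],s["gripper_width"]*85.4)
c=capture("side"); crop(c,355,165,80,60,"s4.png",10)
E
```

```text
5.6 [ 0.49322021 -0.29399364  0.24560844] [-5.58485461 -4.13670309  4.01636808] [-1.07096229  1.6167278   0.03487829] 11.343193857570325
```

View pics/s4.png

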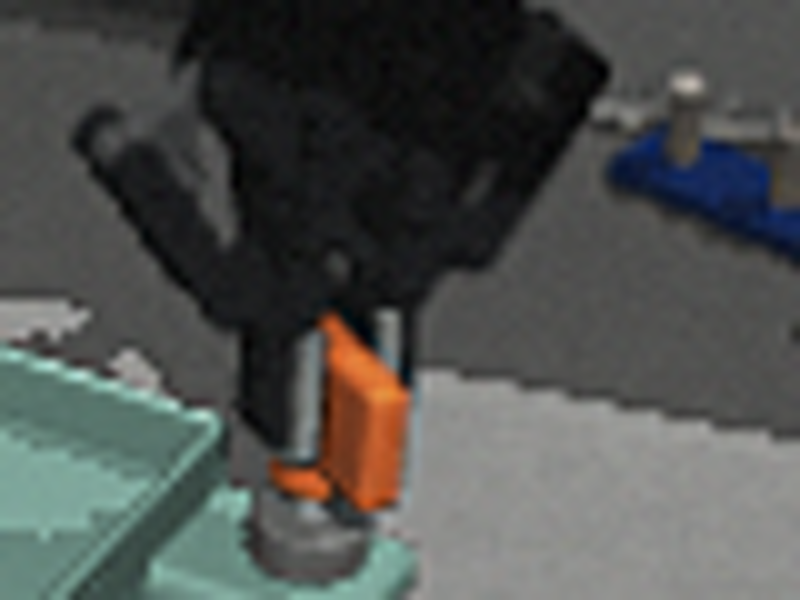

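Call:
apply_moves(deltas=[0,0.7,0,0,0,3,5,0,0,0,0,0,5,5,0,0,0,0,0,5,5,0,0,0,0,0,5,5,0,0,0,0,0,5,5,0,0,0,0,0,4,5,0,0,0,0,0,0,5])

```text
clock: 6.35
tcp_pos: [0.4935, -0.2938, 0.2451]
tcp_rot: [2.527, -1.866, 0.001]
force: [-0.8, -2.5, 1.4]
gripper_width: 0.135
```

```bash
python3 - <<'E'
from h import *
s=read_state(); print(s["clock"],s["tcp_pos"],s["force"],s["moment"],s["gripper_width"]*85.4)
go(s,s["tcp_pos"],224)
c=capture("side"); crop(c,265,145,140,105,"s5.png",5.7)
E
```

```text
6.35 [ 0.4934791  -0.29380342  0.24505402] [-0.82958084 -2.49541814  1.40190791] [-0.63951036  0.09052806 -0.06205571] 11.532320436921617
yaw of tool y -162.86822244442135 z axis [ 6.e-04 -6.e-04 -1.e+00] tool shift mm [0. 0. 0.] turn wz -26.86822244442135
```

View pics/s5.png

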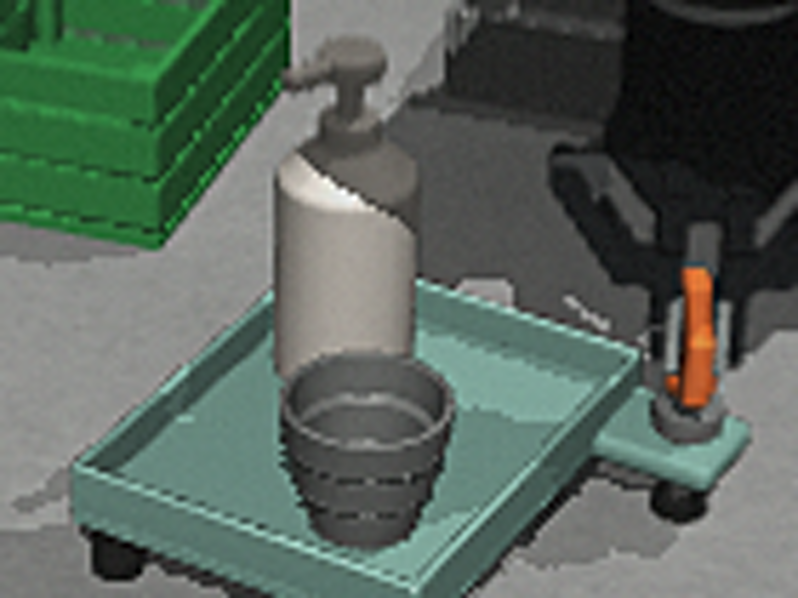

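Call:
apply_moves(deltas=[0,0,0,0,0,4,5,0,0,0,0,0,5,5,0,0,0,0,0,5,5,0,0,0,0,0,5,5,0,0,0,0,0,5,5,0,0,0,0,0,2,5,0,0,0,0,0,0,5,0,0,0,0,0,0,5])

```text
clock: 7.2
tcp_pos: [0.494, -0.2933, 0.245]
tcp_rot: [-2.046, 2.382, -0.002]
force: [4.8, -0.9, -0.2]
gripper_width: 0.137
```

```bash
python3 - <<'E'
from h import *
s=read_state(); print(s["clock"],s["tcp_pos"],s["force"],s["moment"],s["gripper_width"]*85.4,s["joints"])
go(s,s["tcp_pos"],170)
c=capture("side"); crop(c,265,145,140,105,"s6.png",5.7)
E
```

```text
7.2 [ 0.49402329 -0.29334863  0.24496271] [ 4.78783627 -0.91682089 -0.20088564] [-0.43210657 -1.35348798 -0.03180586] 11.69789319949472 [-1.86841919e-01  1.27110976e-02 -2.35339705e-01 -1.48903049e-04
 -1.32091377e+00  3.53501868e-02]
yaw of tool y 171.31805673516908 z axis [ 1.8e-03 -2.0e-04 -1.0e+00] tool shift mm [0. 0. 0.] turn wz 1.3180567351690797
```

View pics/s6.png

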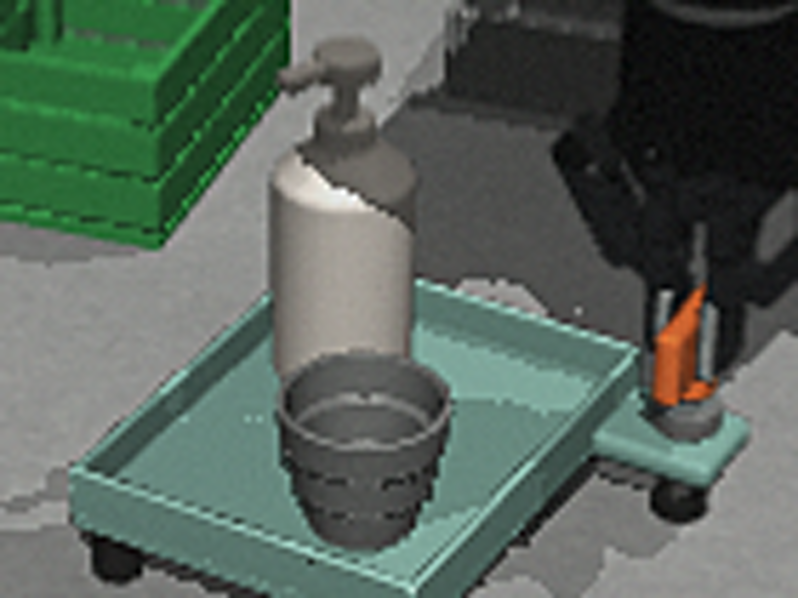

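Call:
apply_moves(deltas=[0,-1,0,0,0,0,5,0,0,0,0,0,0,20,0,0,0,0,0,0,40,0,0,0,0,0,0,60,0,0,0,0,0,0,60,0,0,-20,0,0,0,60,0,0,-40,0,0,0,60,0,0,-45,0,0,0,60,0,0,-45,0,0,0,60,0,0,0,0,0,0,60])

```text
clock: 8.25
tcp_pos: [0.4944, -0.2943, 0.4029]
tcp_rot: [-2.041, 2.382, -0.017]
force: [0.5, 0.1, -0.3]
gripper_width: 0.703
```

```bash
python3 - <<'E'
from h import *
s=read_state(); print(s["clock"],s["tcp_pos"],s["force"],s["joints"])
go(s,[.40,-.50,.40],171)
c=capture("top");cv2.imwrite("pics/top7.png",c["pixels"])
E
```

```text
8.25 [ 0.49442912 -0.29426556  0.4028998 ] [ 0.49129943  0.13667594 -0.34514675] [-0.18730727 -0.03088398  0.00912512  0.00317327 -1.59931556  0.03341833]
yaw of tool y 171.1777426905707 z axis [ 0.0107 -0.0053 -0.9999] tool shift mm [217.8  61.8   3. ] turn wz 0.17774269057071024
```

View pics/top7.png

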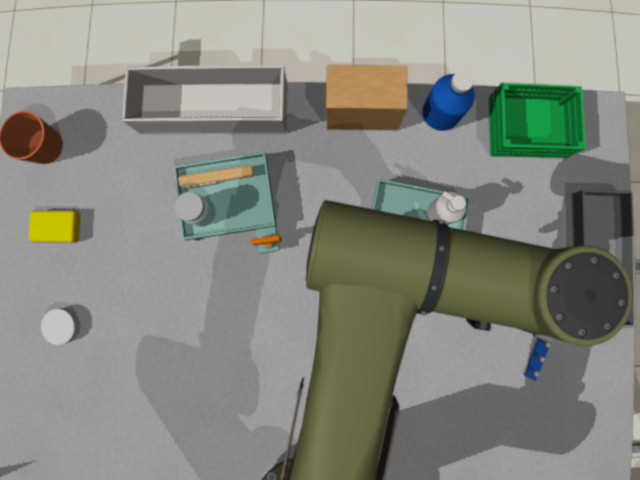

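Call:
apply_moves(deltas=[33,29,0,0,0,0,60,33,29,0,0,0,0,60,33,29,0,0,0,0,60,33,29,0,0,0,0,60,33,29,0,0,0,0,60,33,29,0,0,0,0,60,33,29,0,0,0,0,60,33,29,0,0,0,0,60,33,29,0,0,0,0,60,33,29,0,0,0,0,60,0,0,0,0,0,0,60])

```text
clock: 9.4
tcp_pos: [0.1536, -0.5773, 0.3925]
tcp_rot: [-2.038, 2.391, 0.006]
force: [-0.1, 1.1, -0.3]
gripper_width: 0.705
```

```bash
python3 - <<'E'
from h import *
s=read_state(); print(s["clock"],s["tcp_pos"],s["force"],s["joints"])
c=capture("top");cv2.imwrite("pics/top8.png",c["pixels"])
crop(c,355,170,130,100,"t8.png"); crop(c,405,250,80,60,"t8b.png",10)
c=capture("side"); crop(c,265,145,140,105,"s8.png",5.7)
E
```

```text
9.4 [ 0.15363378 -0.57734129  0.39254435] [-0.0950483   1.05042869 -0.28700987] [-9.75466684e-01  3.38400633e-02  5.61578823e-02  3.41891659e-04
 -1.59668164e+00  8.16451678e-01]
```

View pics/t8.png

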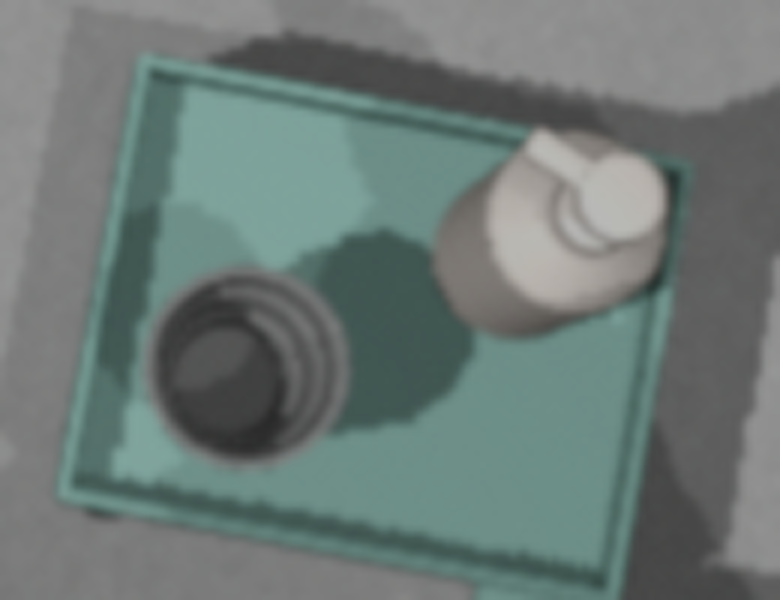

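View pics/t8b.png

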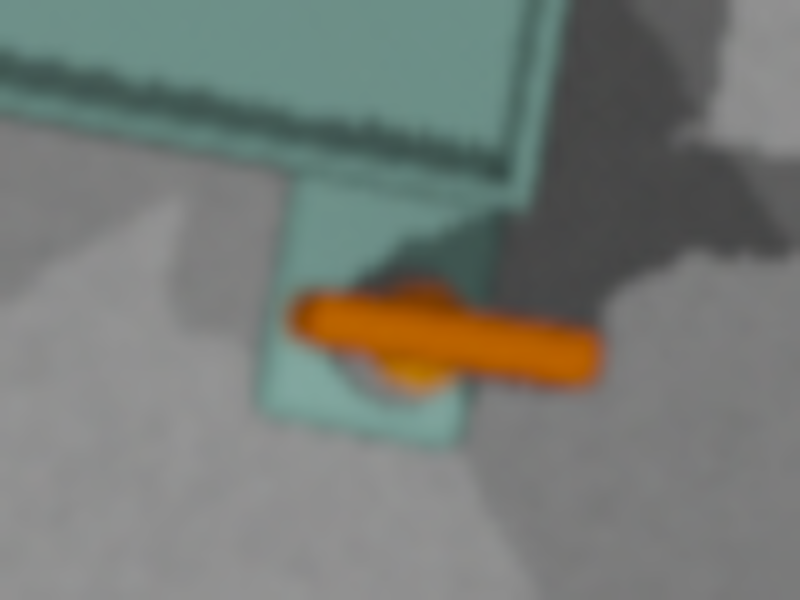

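View pics/s8.png

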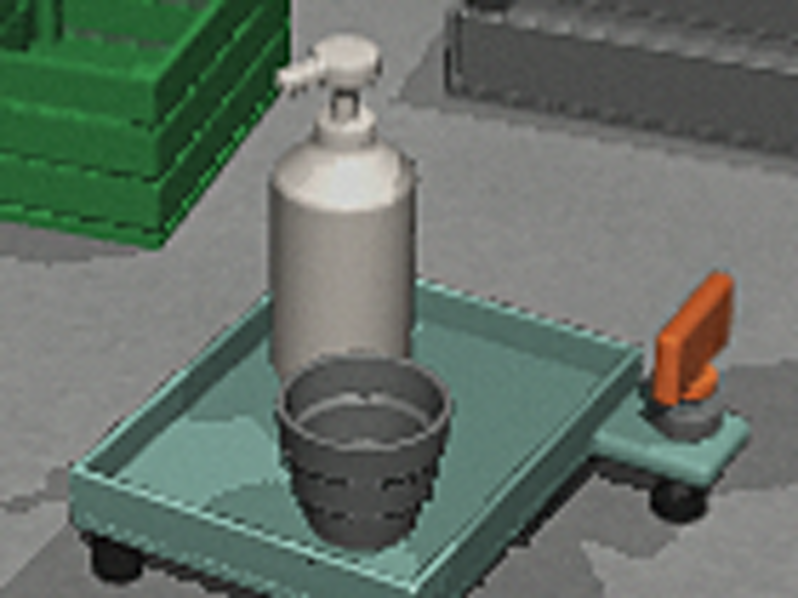

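```bash
cat >> h.py <<'E'
def edge(sig,cols,r0,r1,frac=.5,last=False):
    out=[]
    for u in cols:
        v=sig[r0:r1,u]; t=v.min()+frac*(v.max()-v.min())
        ix=np.where(np.diff((v>t).astype(int))==(-1 if last else 1))[0]
        if len(ix)==0: continue
        i=ix[-1] if last else ix[0]
        out.append([u,r0+i+(t-v[i])/(v[i+1]-v[i])])
    return np.array(out)
def ang(c,uv,z):
    from scipy.stats import theilslopes
    P=atz(c,uv,z); r=theilslopes(P[:,0],P[:,1]); res=P[:,0]-r[1]-r[0]*P[:,1]
    return round(np.degrees(np.arctan(-r[0])),2), round(np.median(abs(res))*1000,2), len(P),np.round(np.degrees(np.arctan([-r[2],-r[3]])),1)
E
python3 - <<'E'
from h import *
c=capture("top"); im=np.mean([c["pixels"].astype(float)]+[capture("top")["pixels"].astype(float) for _ in range(3)],0)
org=im[:,:,2]-im[:,:,0]; teal=im[:,:,1]-im[:,:,2]
# angle ccw from +y
for n,cols,r0,r1 in (("rock",list(range(438,463)),270,294),("sound",list(range(255,277)),228,250)):
    for last in(False,True):
        e=edge(org,cols,r0,r1,last=last); print(n,last,ang(c,e,.102)); print(e[:,1].round(1))
e=edge(teal,list(range(385,425)),170,205); print("rock back",ang(c,e,.06))
e=edge(teal,list(range(372,430)),240,275,last=True); print("rock front",ang(c,e,.06))
e=edge(teal,list(range(185,260)),145,175); print("sound back",ang(c,e,.06))
e=edge(teal,list(range(206,250)),225,248,last=True); print("sound front",ang(c,e,.06))
E
```

```text
rock False (np.float64(-8.98), np.float64(1.26), 25, array([ -8.2, -10.4]))
[279.1 279.1 279.  279.1 279.2 279.2 279.  278.7 278.5 278.5 278.6 279.
 279.9 280.4 280.8 281.  281.1 281.3 281.4 281.6 281.8 282.1 282.2 282.4
 282.5]
rock True (np.float64(-6.15), np.float64(1.45), 25, array([-2.5, -7.9]))
[284.4 284.6 284.7 285.  285.7 287.  287.7 288.1 288.4 288.4 288.1 287.7
 287.1 286.8 286.8 286.9 287.  287.2 287.3 287.4 287.6 287.7 287.8 287.9
 287.9]
sound False (np.float64(10.68), np.float64(0.92), 22, array([11.1,  9.9]))
[238.2 238.1 238.1 237.9 237.7 237.6 237.4 237.2 237.  236.7 236.3 235.9
 235.7 235.7 235.8 235.7 235.5 235.4 235.2 235.  234.9 234.8]
sound True (np.float64(7.45), np.float64(2.21), 22, array([ 9. , -0.8]))
[244.2 244.  244.  243.8 243.6 243.4 243.3 243.2 243.4 244.4 245.3 245.6
 245.8 245.7 245.4 244.8 243.9 242.5 241.9 241.8 241.5 241.2]
rock back (np.float64(-10.22), np.float64(0.15), 40, array([-10. , -10.4]))
rock front (np.float64(-10.26), np.float64(0.2), 58, array([-10.2, -10.3]))
sound back (np.float64(10.16), np.float64(5.76), 74, array([10.9,  9.5]))
sound front (np.float64(9.1), np.float64(0.1), 44, array([9.2, 9. ]))
```

```bash
python3 - <<'E'
from h import *
from scipy.optimize import least_squares
def run(name,rng,r0,r1,ex_top,ex_bot,x0,cadyaw):
    c=capture("top"); im=np.mean([capture("top")["pixels"].astype(float) for _ in range(4)],0)
    org=im[:,:,2]-im[:,:,0]
    obs=[]
    for last,ex in((False,ex_top),(True,ex_bot)):
        for u,v in edge(org,[u for u in rng if u not in ex],r0,r1,last=last): obs.append((u,v,last))
    def res(p):
        h=cv2.convexHull(proj(c,bar(p[0],p[1],p[2])).astype(np.float32)).reshape(-1,2); r=[]
        for u,v,last in obs:
            ys=[]
            for a,b in zip(h,np.roll(h,-1,0)):
                if (a[0]-u)*(b[0]-u)<=0 and a[0]!=b[0]: ys.append(a[1]+(b[1]-a[1])*(u-a[0])/(b[0]-a[0]))
            r.append((max(ys) if last else min(ys))-v if ys else 1)
        return np.array(r)
    q=least_squares(res,x0,x_scale=[.01,.01,5],diff_step=1e-3,loss="soft_l1",f_scale=.3)
    J=q.jac; print(name,q.x.round(4),"rel",round(q.x[2]-cadyaw,2),"sd",np.sqrt(np.linalg.inv(J.T@J)[2,2])*.3, res(q.x).round(1))
run("rock",range(437,463),268,294,range(443,453),range(441,453),[.495,-.292,-10.],-10.24)
run("sound",range(255,277),228,250,range(263,272),range(262,273),[.58,.09,9.],9.1)
E
```

```text
rock [ 0.4968 -0.2864 -7.5021] rel 2.74 sd 0.4925697638000066 [-0.5 -0.3 -0.2 -0.   0.1  0.1 -0.2 -0.2 -0.1 -0.2 -0.2 -0.2 -0.4 -0.4
 -0.4 -0.4  0.7  0.6  0.5  0.5  0.2  0.2  0.2  0.2  0.2  0.2  0.1  0.2
  0.2 -0. ]
sound [0.5795 0.0866 7.7424] rel -1.36 sd 1.0311405414079544 [-0.9 -1.  -1.1 -1.  -1.  -1.  -0.9 -0.8 -0.2 -0.1 -0.1 -0.1  0.   0.5
  0.5  0.5  0.5  0.5  0.6  0.7  0.5  0.5  0.7  0.9]
```

```bash
python3 - <<'E'
from h import *
c=capture("top"); s=capture("side"); rows=[]
for a in (-10.2,-7.5):
    A=cv2.resize(overlay(c,bar(.4955,-.2925,a),430,268,40,30,"",10),(400,300)); B=cv2.resize(overlay(s,bar(.4955,-.2925,a),370,185,40,30,"",10),(400,300))
    rows.append(np.hstack([A,B]))
cv2.imwrite("pics/ov9.png",np.vstack(rows))
for a in (8.5,):
    A=cv2.resize(overlay(c,bar(.5795,.0885,9.1),246,226,40,30,"",10),(400,300)); B=cv2.resize(overlay(s,bar(.5795,.0885,9.1),272,280,40,30,"",10),(400,300))
    cv2.imwrite("pics/ov9s.png",np.hstack([A,B]))
E
```

```text
(no output)
```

View pics/ov9.png

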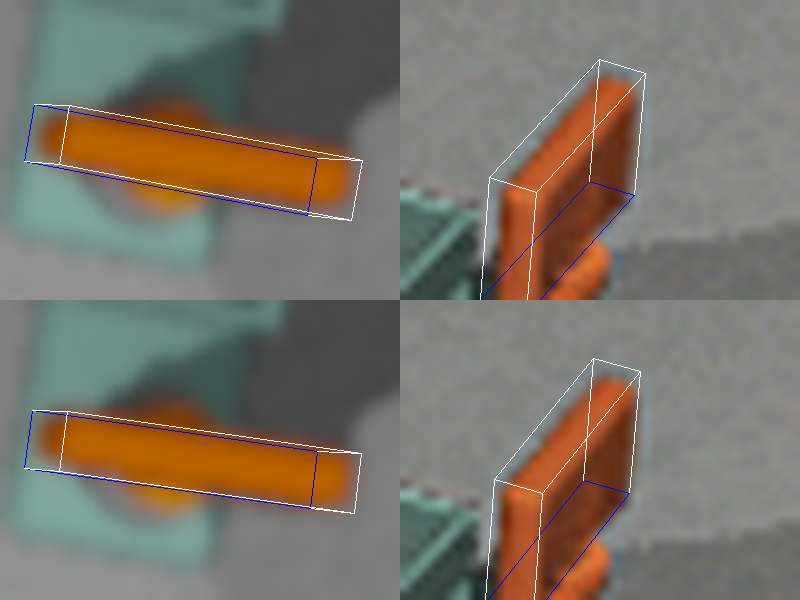

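View pics/ov9s.png

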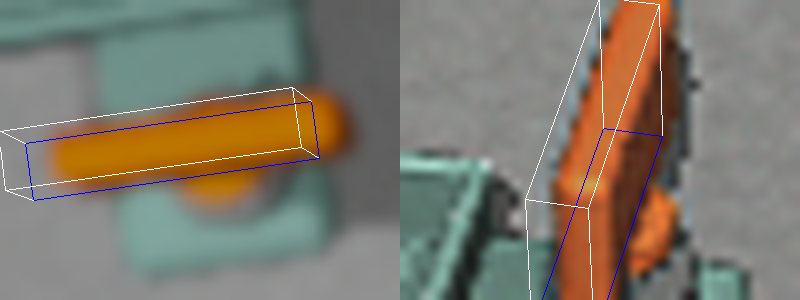

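```bash
python3 - <<'E'
from h import *
c=capture("top"); im=np.mean([capture("top")["pixels"].astype(float) for _ in range(2)],0)
org=im[:,:,2]-im[:,:,0]
for fr in(.3,.5,.7):
  for n,cols,r0,r1,cy in (("rock",[438,439,440,453,454,455,456,457,458,459,460,461],270,294,-10.24),("sound",[256,257,258,259,260,261,262,273,274,275],228,250,9.1)):
    m=(edge(org,cols,r0,r1,fr)+edge(org,cols,r0,r1,fr,last=True))/2
    P=atz(c,m,.102); k=np.polyfit(P[:,1],P[:,0],1); a=np.degrees(np.arctan(-k[0])); print(fr,n,a.round(2),"rel",(a-cy).round(2))
print(read_state()["clock"])
E
```

```text
0.3 rock -7.92 rel 2.32
0.3 sound 9.28 rel 0.18
0.5 rock -8.07 rel 2.17
0.5 sound 9.37 rel 0.27
0.7 rock -8.26 rel 1.98
0.7 sound 9.43 rel 0.33
10.45
```

Call:
apply_moves(deltas=[-33,-29,0,0,0,0,60,-33,-29,0,0,0,0,60,-33,-29,0,0,0,0,60,-33,-29,0,0,0,0,60,-33,-29,0,0,0,0,60,-33,-29,0,0,0,0,60,-33,-29,0,0,0,0,60,-33,-29,0,0,0,0,60,-33,-29,0,0,0,0,60,-33,-29,0,0,0,0,60,0,0,0,0,0,0,60,0,0,0,0,0,0,60])

```text
clock: 11.65
tcp_pos: [0.4951, -0.2929, 0.3943]
tcp_rot: [2.046, -2.383, -0.001]
force: [0.2, -0.3, -0.1]
gripper_width: 0.705
```

```bash
python3 - <<'E'
from h import *
s=read_state(); print(s["clock"],s["tcp_pos"],s["force"]);go(s,[.495,-.2933,.30],171.7)
E
```

```text
11.65 [ 0.4951354  -0.29293595  0.39430229] [ 0.18960041 -0.28227139 -0.14649834]
yaw of tool y 171.28980622701224 z axis [-9.e-04  1.e-04 -1.e+00] tool shift mm [ 0.4 -0.  94.3] turn wz -0.4101937729877534
```

Call:
apply_moves(deltas=[0.4,0,30,0,0,-0.4,60,0,0,30,0,0,0,60,0,0,30,0,0,0,60,0,0,25,0,0,0,60,0,0,20,0,0,0,60,0,0,14,0,0,0,50,0,0,0,0,0,0,35,0,0,0,0,0,0,24,0,0,0,0,0,0,24,0,0,0,0,0,0,24])

```text
clock: 12.65
tcp_pos: [0.4947, -0.2942, 0.247]
tcp_rot: [-2.052, 2.378, -0.003]
force: [0.2, 0.2, 0.6]
gripper_width: 0.286
```

```bash
python3 - <<'E'
from h import *
s=read_state(); print(s["clock"],s["tcp_pos"],s["force"]);go(s,[.495,-.2933,.245],171.7)
c=capture("side"); crop(c,355,165,80,60,"s10.png",10)
E
```

```text
12.65 [ 0.49467758 -0.29417066  0.24703131] [0.23757612 0.15380694 0.55963856]
yaw of tool y 171.58754242146497 z axis [ 2.e-03 -6.e-04 -1.e+00] tool shift mm [-0.9 -0.2  2. ] turn wz -0.11245757853501459
```

View pics/s10.png

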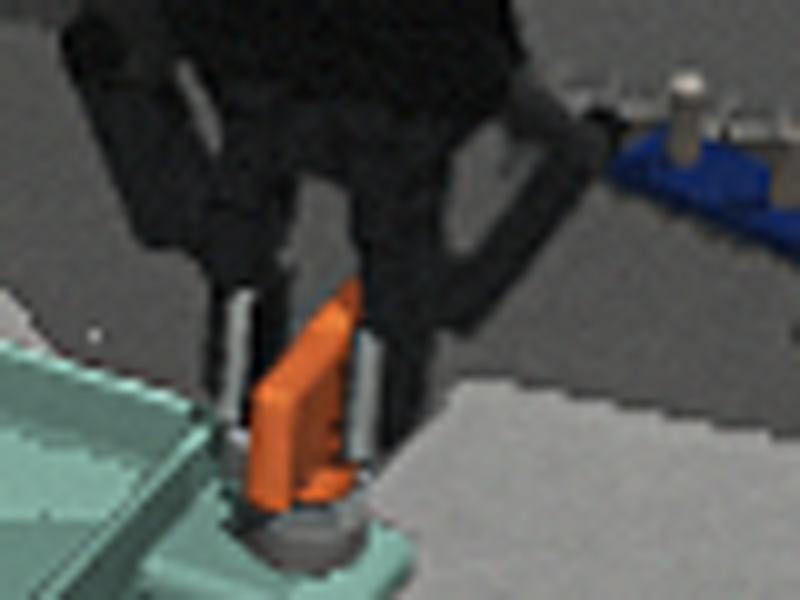

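Call:
apply_moves(deltas=[-0.5,0,1,0,0,0,20,0,0,0,0,0,0,16,0,0,0,0,0,0,14,0,0,0,0,0,0,13,0,0,0,0,0,0,11,0,0,0,0,0,0,8,0,0,0,0,0,0,5], grip_force=20)

```text
clock: 13.4
tcp_pos: [0.4945, -0.2935, 0.2447]
tcp_rot: [-2.052, 2.378, -0.0]
force: [-0.0, 0.3, 0.7]
gripper_width: 0.135
```

```bash
python3 - <<'E'
from h import *
s=read_state(); print(s["clock"],s["tcp_pos"],s["force"],s["moment"],s["gripper_width"]*85.4);go(s,s["tcp_pos"],169.6)
E
```

```text
13.4 [ 0.49451751 -0.29353823  0.24473458] [-0.02192944  0.31221735  0.72815419] [ 0.12214183 -0.11445582 -0.06823415] 11.564084007970823
yaw of tool y 171.58100352400868 z axis [ 2.e-04  1.e-04 -1.e+00] tool shift mm [0. 0. 0.] turn wz 1.9810035240086847
```

Call:
apply_moves(deltas=[0,0,0,0,0,1.2,5,0,0,0,0,0,1.0,5,0,0,0,0,0,0,5,0,0,0,0,0,0,5])

```text
clock: 13.8
tcp_pos: [0.4945, -0.2935, 0.2447]
tcp_rot: [-2.006, 2.417, -0.0]
force: [1.1, 1.4, 0.1]
gripper_width: 0.134
```

```bash
python3 - <<'E'
from h import *
s=read_state(); print(s["clock"],s["tcp_pos"],s["force"],s["moment"],s["gripper_width"]*85.4);go(s,s["tcp_pos"],169.6)
E
```

```text
13.8 [ 0.49453773 -0.29350529  0.24469435] [1.10117663 1.43651146 0.12300804] [ 0.07572863 -0.25843341 -0.02447021] 11.428530347168687
yaw of tool y 169.3838566949426 z axis [ 1.e-04  1.e-04 -1.e+00] tool shift mm [0. 0. 0.] turn wz -0.21614330505738621
```

Call:
apply_moves(deltas=[0,0,0,0,0,0,20,0,0,0,0,0,0,40,0,0,0,0,0,0,60,0,0,0,0,0,0,60,0,0,-20,0,0,0,60,0,0,-40,0,0,0,60,0,0,-45,0,0,0,60,0,0,-45,0,0,0,60,0,0,0,0,0,0,60])

```text
clock: 14.7
tcp_pos: [0.4945, -0.2942, 0.403]
tcp_rot: [-2.003, 2.414, -0.018]
force: [0.2, -0.2, -0.3]
gripper_width: 0.705
```

Call:
apply_moves(deltas=[33,29,0,0,0,0,60,33,29,0,0,0,0,60,33,29,0,0,0,0,60,33,29,0,0,0,0,60,33,29,0,0,0,0,60,33,29,0,0,0,0,60,33,29,0,0,0,0,60,33,29,0,0,0,0,60,33,29,0,0,0,0,60,33,29,0,0,0,0,60,0,0,0,0,0,0,60])

```text
clock: 15.8
tcp_pos: [0.1449, -0.5665, 0.3938]
tcp_rot: [2.0, -2.422, -0.003]
force: [0.1, 0.7, -0.9]
gripper_width: 0.705
```

```bash
python3 - <<'E'
from h import *
c=capture("top"); im=np.mean([capture("top")["pixels"].astype(float) for _ in range(2)],0)
cv2.imwrite("pics/top11.png",c["pixels"]); s=capture("side"); cv2.imwrite("pics/side11.png",s["pixels"])
org=im[:,:,2]-im[:,:,0]; teal=im[:,:,1]-im[:,:,2]
for fr in(.3,.5,.7):
  for n,cols,r0,r1,cy in (("rock",[438,439,440,453,454,455,456,457,458,459,460,461],270,294,-10.24),("sound",[256,257,258,259,260,261,262,273,274,275],228,250,9.1)):
    m=(edge(org,cols,r0,r1,fr)+edge(org,cols,r0,r1,fr,last=True))/2
    P=atz(c,m,.102); k=np.polyfit(P[:,1],P[:,0],1); a=np.degrees(np.arctan(-k[0])); print(fr,n,a.round(2),"rel",(a-cy).round(2))
e=edge(teal,list(range(385,425)),170,205); print("rock back",ang(c,e,.06),e[[0,-1]])
e=edge(teal,list(range(372,430)),240,275,last=True); print("rock front",ang(c,e,.06),e[[0,-1]])
crop(s,265,145,140,105,"s11.png",5.7); r=read_state(); print(r["clock"],r["force"],r["tcp_pos"])
E
```

```text
0.3 rock -9.69 rel 0.55
0.3 sound 9.26 rel 0.16
0.5 rock -9.84 rel 0.4
0.5 sound 9.36 rel 0.26
0.7 rock -9.92 rel 0.32
0.7 sound 9.42 rel 0.32
rock back (np.float64(-10.17), np.float64(0.09), 40, array([-10. , -10.3])) [[385.         179.52777778]
 [424.         187.03846154]]
rock front (np.float64(-10.21), np.float64(0.17), 58, array([-10.1, -10.3])) [[372.         254.89655172]
 [429.         265.515625  ]]
16.0 [0.44217073 0.60493334 0.01155602] [ 0.14909474 -0.56420843  0.39453586]
```

View pics/top11.png

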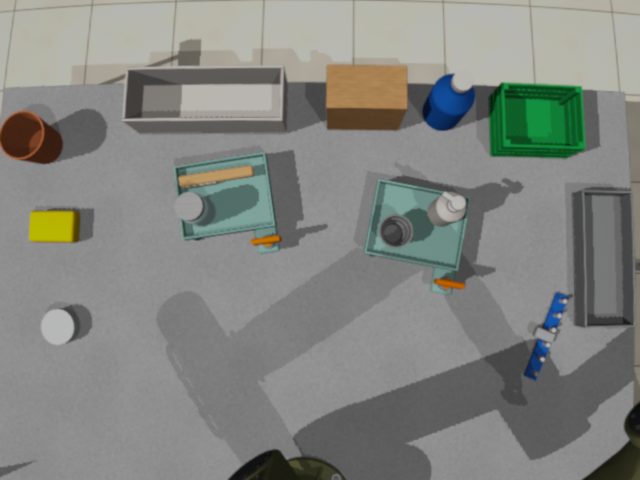

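View pics/s11.png

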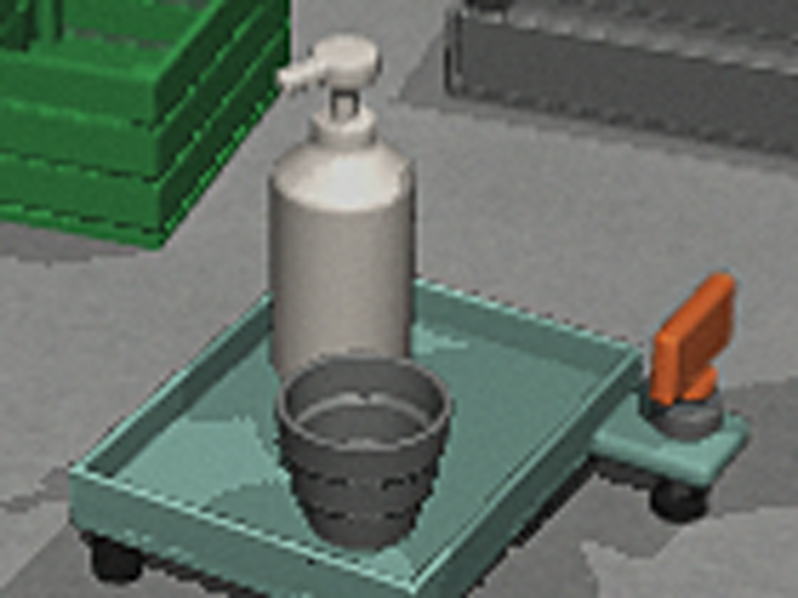

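Call:
apply_moves(deltas=[0,0,0,0,0,0,60,0,0,0,0,0,0,60,0,0,0,0,0,0,60])

```text
clock: 16.3
tcp_pos: [0.1493, -0.5641, 0.3949]
tcp_rot: [2.008, -2.416, 0.0]
force: [0.4, -0.3, -0.5]
gripper_width: 0.702
```

```bash
python3 -c "
from cell import *
print(finish_job())"
```

```text
the job is handed in; nothing more can be done
None
```

The rocking caddy was the right-hand one (dispenser and cup). I screwed its foot down about 54° clockwise by the wing, let go, moved the arm clear and handed the job in at 16.3 s.

- **Wing angle:** after the first turn the wing was still about 2° short, so I gripped it again and corrected. The last check put it 0.3–0.6° from parallel to its caddy's front edge. The sound caddy's wing, measured the same way, reads 0.2–0.3°, so the two agree within the measurement error.
- **Level:** I did not measure the tilt again at the end. It follows from the wing angle, and the final pictures show nothing against it.
- **Caddy positions:** the rocking caddy's edge angles are unchanged within 0.1°, and its rim moved about 1 mm in the pictures. The sound caddy was not touched.
- **Forces:** the highest wrist force I read was about 8 N, at the first grip. The last reading, with the arm clear, was under 1 N.

One measurement disagreed. A box fit to the wing's outline gave about 2.7° of error after the first turn, against about 2° from the midline. I relied on the midline because the box fit drifted along the bar and also read 1.4° off on the sound wing.

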